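# Lock off the demonstration bench's isolator

### The arm

A 6-joint arm with a two-finger parallel gripper is mounted at the origin on the work surface; the furniture and walls round the work are solid. World frame = base frame: x ahead of the robot, y to its left, z up, the work surface at z = 0. Lengths are in mm, angles in rad, forces in N, time in s.
With the tool pointing down it reaches from about 350 to 775 mm from the base axis. Payload 7.3 kg.
Tool frame: the origin (TCP) lies midway between the tips of the shut fingers; the grasp point (between the pads) lies 19 mm behind it; x points along the fingers, y is the direction in which the jaws open and shut, and the axes are right-handed (so a half turn about x gives the same grasp; the last joint's range is limited). The gripper opens to 92 mm and grips with 3 to 60 N. Pads are 19 mm wide; open, the fingers measure 130 mm over their backs; the gripper's body (75 mm by 190 mm) begins 47 mm behind the grasp point.
Start: joints at [-1.46, 0.342, 1.524, -0, 1.275, -0.146], TCP at [133.365, -507.798, 226.741] pointing down, gripper open.
Joint ranges: [-2.53, 2.53], [-0.77, 2.02], [0.04, 2.7], [-1, 4.14], [0.28, 2.66], [-3.11, 3.11]. Speed limits (rad/s): [2.57, 2.57, 3.14, 3.14, 3.14, 3.14].

### API

Orientations are given as [roll, pitch, yaw] about the fixed x, y, z axes, in that order (R = Rz(yaw) Ry(pitch) Rx(roll)).
In Python, from plant import get_obs, capture, close_job gives the robot as it stands. The module is installed in compiled form; this text tells all that it offers.
- The arm moves only by the tool send_rows, never from a script. Its argument "moves" is a list of rows, each a list of 4 numbers: the shift along the tool's x, y, z in mm, then the turn about the tool's x in degrees. In form: [[tx, ty, tz, yaw], ...]. A call has 1 to 8 rows; each row shifts and turns the commanded pose from where the row before left it, along the tool's axes as they then stand; what a row does not reach is not made up. A row lasts 1/8 s, in which the tool goes at most 62.5 mm and 10.7 degrees, less where a joint would pass 70% of its speed; a pose out of reach is approached as far as the arm can. A call with a gripper value outside its range is refused whole. "hand" is the opening, from 0 (shut) to 1 (fully open), set as the call begins (left out, the last holds). The fingers move at their own pace and stop on an object; the grip force is fixed at half the most. Time passes only in rows, so rows that do not move let the fingers close. It gives the time, the measured TCP pose, the force and the opening at its end, in the units of the state.
- get_obs(): the state, without advancing time (a new reading comes with each control period).
- capture(name): name is "side" or "top" or "wrist"; returns a dict with "image" (480x640x3 uint8, red, green, blue), "K" (3x3 intrinsics, pixels), "position" and "attitude" of the camera in the world; the wrist camera has in their place "mount" (4x4, takes a point from camera to tool coordinates, whose origin is the TCP and whose axes are the tool frame's). Camera axes: x right, y down, z forward; pixel columns grow to the right and rows downward; lengths in mm; the calibration is good to about 2 mm. A picture is of the moment at which its call begins: read the wrist's pose just before it. There is no depth.
- close_job(): hands the job in, once; it reports no verdict.
The state is a dict: "time": time; "joint_positions": joint angles; "dq": joint speeds; "tau": joint torques, N m; "tool_pos": TCP position; "tcp_rot": TCP orientation; "contact_force": force on the tool from outside, world axes, zero at the start; "moment": the same for the moment, N m; "grip_width": finger opening in mm.
Only numpy, scipy, OpenCV 4.12 (cv2) and the standard library are available. Lean on these libraries where they do the work, as an engineer would, in place of code of your own. Each camera call takes 0.05 s, during which the arm holds its last target. There are 200 camera calls.

### The job

Lock off the bench supply, in this order: swing the isolator's red handle from on to off, then turn the brass square until its flats sit square to the fork of the steel hasp bar, then push the bar fully home over the square with the handle's padlock hole lined up right over the bar's hole, and last press the green test button fully down and let it come up again. Leave the handle and bar lined up for the padlock, and do not disturb the glassware, bottle, jars and chalk carton standing about.

Things in the scene. Friction and masses are not known exactly. Their poses are not given: they have to be found in the camera images.
- isolator: grey isolator box fixed on the worktop, cover up, 170 (own x) x 240 (own y) x 60 mm. Origin on the worktop under it, 70 mm from the near face, 100 from the far face, midway along y; own x away from the robot at yaw 0, y left, z up. Part positions below are in this frame, mm. Yaw 0.1 to 0.42 rad. Two guide rails, 11 mm high over the cover, flank the hasp bar at x = -27 and +27.
- handle_pivot (a point): centre of the hub's top, on the handle's upright axis: (70, 15, 90) in the isolator frame. Hub radius 20 mm. The handle's arm is 20 mm wide (30 round its hole), 76 to 84 mm above the worktop, reaching 108 mm from the pivot.
- handle (a joint): red handle turning level about the pivot; rad, positive counter-clockwise from above. 0 = off, holes in line: it points along the isolator's -x (red mark). 1.57 = on: it points along -y (green mark). Range -0.25 to 1.75, no stop at 0; stays where left (friction about 2 N at the knob). Starts 1.2 to 1.65.
- handle_knob (a point): centre of the top of the black round knob standing up from the handle's outer end, 96 mm from the pivot: diameter 18 mm, top 122 mm above the worktop, standing 38 mm above the handle's arm.
- handle_hole (a point): centre of the 12 mm padlock hole through the handle, on the arm's upper face, 70 mm from the pivot; 84 mm above the worktop.
- hasp (a joint): steel hasp bar, 44 mm wide, 64 to 72 mm above the worktop, sliding along the isolator's +y; m, 0 = fully back, 0.045 = fully home on its stop. Starts 0 to 0.008. About 2 N friction; stays where left. Its +y end is an open fork: two prongs, gap 23 mm, 31 mm deep, tips at y = 55 (back) or 100 (home).
- hasp_post (a point): top centre of the black thumb post on the bar for pushing it: diameter 14 mm, standing 22 mm above the bar, top 94 mm above the worktop; at (-12, -90 + slide, 94) in the isolator frame.
- hasp_hole (a point): centre of the 12 mm padlock hole in the bar, on its upper face: (0, -30 + slide, 72) in the isolator frame, so (0, 15) when home, which is right under the handle's hole when the handle joint is 0.
- spindle (a joint): brass square spindle, 20 x 20 mm, upright at (0, 80) in the isolator frame; turns about its axis, rad, positive counter-clockwise from above, range -0.6 to 2.2. At 0 and 1.571 its flats are square to the fork and let it pass; over about 0.15 rad off it blocks the fork. Starts 0.35 to 1.22; stays where left (0.15 N m). Can be gripped across its flats above the bar.
- spindle_top (a point): centre of the square spindle's top face, 105 mm above the worktop; its x and y axes are square to the spindle's flats.
- test_button (a joint): green spring test button at (66, 85) in the isolator frame; m, 0 = up, 0.006 = fully down, springs back up; needs about 5 N.
- test_button_top (a point): centre of the button's top, 24 mm across, 78 mm above the worktop when up; round black housing 40 mm across.
- beaker: glass beaker, 52 mm across, 68 mm high, origin under its centre; a bystander.
- wash_bottle: white wash bottle with red cap and bent spout, 61x90x174 mm, origin at its underside; a bystander.
- jar_straw: small glass jar with white cap and straw-coloured filling, 38 mm across, 65 mm high, origin under its centre; a bystander.
- jar_pink: small glass jar with white cap and pink filling, 42 mm across, 55 mm high, origin under its centre; a bystander.
- chalk_carton: open carton of white chalk, 46x92x71 mm, origin under its centre; a bystander.

How it is judged:
By the outcome, as a careful person would: the job done as asked, in the order asked, and still so for the second after the job is handed in, with the robot touching nothing.
It also fails if it takes over 64 s, if anything falls off the work surface, if the arm or the gripper's body presses on something with over 40 N, if the wrist force passes 120 N, or if a joint passes its speed limit or range.

## Working session

There is one attempt and no reset: what is moved stays moved. The work goes in short steps, Python scripts to look and compute and a tool call to move; the robot and the scene stay as the last step left them, time stands still between calls to the robot, and variables do not carry over. Pictures are saved under pics/ and viewed, about 8 in all and at most 12, crops included, and the job is handed in when it is done.

Besides the shell and the picture viewer there is one more tool, called as a command line: name --pt "numbers of a row" for each row, then --argument value for the rest. send_rows: Moves the arm, as the interface text tells. Its arguments: {"type":"object","properties":{"moves":{"type":"array","items":{"type":"array","items":{"type":"number"}}},"hand":{"type":"number"}},"required":["moves"]}

```bash
mkdir -p pics; python3 - <<'E'
from plant import get_obs,capture
import cv2,numpy as np
o=get_obs();print({k:np.round(v,3) for k,v in o.items()})
for n in("top","side"):
    c=capture(n);cv2.imwrite(f"pics/{n}0.png",c["image"][...,::-1]);print(n,c["K"],c["position"],c["attitude"])
E
```

```text
{'time': np.float64(0.0), 'joint_positions': array([-1.46 ,  0.343,  1.525, -0.   ,  1.275, -0.146]), 'dq': array([-0.001, -0.002, -0.   ,  0.   ,  0.   ,  0.   ]), 'tau': array([-1.0000e-03, -4.3124e+01, -2.4422e+01,  7.2000e-02,  5.6000e-02,
       -0.0000e+00]), 'tool_pos': array([ 133.324, -507.387,  226.066]), 'tcp_rot': array([-1.698,  1.569,  1.7  ]), 'contact_force': array([-0.852,  0.473, -0.428]), 'moment': array([ 0.005,  0.033, -0.017]), 'grip_width': np.float64(92.062)}
top [[473.20716275   0.         322.99263461]
 [  0.         473.20716275 235.31327878]
 [  0.           0.           1.        ]] [ 228.60068832  -66.0070909  1244.611052  ] [-2.99933652 -0.02032958 -1.58567026]
side [[557.42754712   0.         317.5776454 ]
 [  0.         557.42754712 231.22308932]
 [  0.           0.           1.        ]] [276.90483662 769.93859675 779.20854756] [-2.23704216 -0.01322431 -2.98042491]
```

View pics/top0.png

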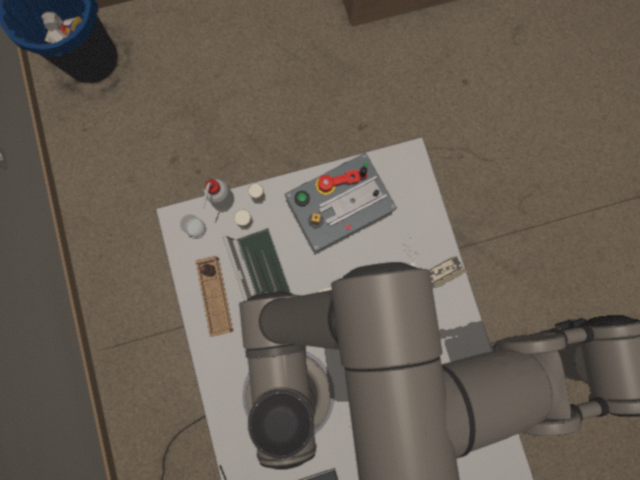

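View pics/side0.png

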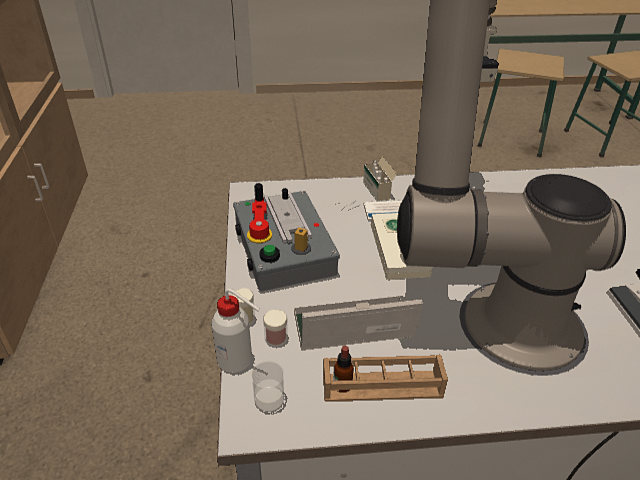

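The top view shows the isolator: hub ≈(326,184), knob ≈(364,171), spindle ≈(316,218), button ≈(302,198) and post ≈(376,193). The side view shows the same parts at (259,230), (259,188), (301,238), (269,252) and (285,193). The jars, bottle and beaker stand to the left of the isolator, and the carton is to its right.

```bash
cat > h.py <<'E'
import numpy as np,cv2
from scipy.spatial.transform import Rotation as R
def cam(c,o=None):
    if "mount" in c:
        M=np.array(c["mount"]);Rt=R.from_euler("xyz",o["tcp_rot"]).as_matrix()
        return Rt@M[:3,:3],Rt@M[:3,3]+o["tool_pos"],np.array(c["K"])
    return R.from_euler("xyz",c["attitude"]).as_matrix(),np.array(c["position"]),np.array(c["K"])
def ray(C,uv):
    d=C[0]@np.linalg.solve(C[2],[uv[0],uv[1],1]);return C[1],d
def onz(C,uv,z):
    p,d=ray(C,uv);return p+d*(z-p[2])/d[2]
def tri(C1,a,C2,b):
    p,d=ray(C1,a);q,e=ray(C2,b)
    s=np.linalg.lstsq(np.c_[d,-e],q-p,rcond=None)[0]
    A,B=p+s[0]*d,q+s[1]*e;return (A+B)/2,np.linalg.norm(A-B)
def proj(C,P):
    x=C[2]@(C[0].T@(np.asarray(P)-C[1]));return x[:2]/x[2]
def blob(im,lo,hi,box=None,n=1):
    h=cv2.cvtColor(im,cv2.COLOR_RGB2HSV);m=cv2.inRange(h,np.array(lo),np.array(hi))
    if box is not None:
        k=np.zeros_like(m);x0,y0,x1,y1=box;k[y0:y1,x0:x1]=1;m=m*k
    k,l,s,c=cv2.connectedComponentsWithStats(m)
    i=np.argsort(-s[1:,4])[:n]+1
    return [(c[j].round(1),s[j]) for j in i],l
E
python3 - <<'E'
from h import *
from plant import get_obs,capture
t,s=capture("top"),capture("side");T,S=cam(t),cam(s)
for n,z,a,b in(("hub",90,(326,184),(259,228)),("knob",122,(364,171),(259,186)),("spin",105,(316,217),(301,230)),("but",78,(302,197),(269,250)),("post",94,(376,193),(285,190))):
    p,e=tri(T,a,S,b);print(n,p.round(),round(e,1),onz(T,a,z).round(),onz(S,b,z).round())
o=get_obs();w=capture("wrist");print(w["mount"],w["K"])
E
```

```text
hub [ 529. -102.   77.] 4.1 [ 523. -101.   90.] [526. -86.  90.]
knob [ 550. -194.  117.] 3.3 [ 547. -194.  122.] [ 550. -188.  122.]
spin [438. -75. 106.] 1.4 [437. -75. 105.] [438. -76. 105.]
but [495. -41.  75.] 1.4 [493. -41.  78.] [495. -37.  78.]
post [ 500. -226.   92.] 3.6 [ 498. -226.   94.] [ 502. -224.   94.]
[[-4.04193207e-04 -2.79481513e-01  9.60150988e-01 -1.57241378e+02]
 [ 9.99999912e-01 -4.33773218e-06  4.19705713e-04  2.59120368e-01]
 [-1.13135110e-04  9.60151073e-01  2.79481490e-01 -7.61356066e+01]
 [ 0.00000000e+00  0.00000000e+00  0.00000000e+00  1.00000000e+00]] [[367.83052408   0.         314.56078689]
 [  0.         367.83052408 236.38749074]
 [  0.           0.           1.        ]]
```

```bash
python3 - <<'E'
from h import *
from plant import get_obs
o=get_obs();M=R.from_euler("xyz",o["tcp_rot"]).as_matrix();print(M.round(3));print((M.T@(np.array([470,-110,230])-o["tool_pos"])).round(1))
E
```

```text
[[-0.     0.254 -0.967]
 [ 0.001 -0.967 -0.254]
 [-1.    -0.001 -0.   ]]
[  -3.3 -299.1 -426.6]
```

send_rows --pt "0 -25 -40 0" --pt "0 -40 -48 0" --pt "0 -40 -48 0" --pt "0 -40 -48 0" --pt "0 -40 -48 0" --pt "0 -40 -48 0" --pt "0 -40 -48 0" --pt "0 -34 -48 0"

```text
time: 1.25
tool_pos: [422.0, -121.1, 227.0]
tcp_rot: [2.216, 1.57, -0.668]
contact_force: [0.4, -0.3, 0.9]
grip_width: 91.8
```

send_rows --pt "0 0 -25 0" --pt "0 0 -25 0" --pt "0 0 0 0" --pt "0 0 0 0" --hand 0.3

```text
time: 1.75
tool_pos: [468.7, -110.5, 226.5]
tcp_rot: [-0.344, 1.57, 3.054]
contact_force: [0.3, -0.3, -0.6]
grip_width: 56.3
```

```bash
python3 - <<'E'
from h import *
from plant import get_obs,capture
import pickle
o=get_obs();w=capture("wrist");print(o["time"],o["tool_pos"].round(1),o["contact_force"].round(1));cv2.imwrite("pics/w1.png",w["image"][...,::-1]);pickle.dump((o,w),open("w1.pkl","wb"))
E
```

```text
1.75 [ 468.7 -110.5  226.5] [ 0.3 -0.3 -0.6]
```

View pics/w1.png

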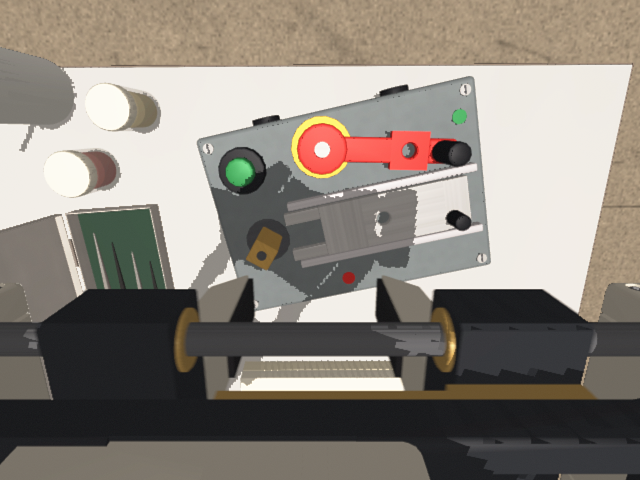

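The wrist view shows knob ≈(455,152), hub centre (322,149), button (240,172), spindle top ≈(266,242), post ≈(460,220) and bar hole (383,217). I'll move sideways for a second wrist view so I can triangulate heights.

send_rows --pt "0 30 -10 -4" --pt "0 30 -10 -5" --pt "0 0 0 0" --pt "0 0 0 0"

```text
time: 2.3
tool_pos: [504.9, -162.0, 226.6]
tcp_rot: [-0.923, 1.57, 2.63]
contact_force: [-0.5, -0.4, -1.2]
grip_width: 27.4
```

```bash
python3 - <<'E'
from h import *
from plant import get_obs,capture
import pickle
o=get_obs();w=capture("wrist");pickle.dump((o,w),open("w2.pkl","wb"))
print(o["tool_pos"].round(1))
ims=[]
for f in("w1.pkl","w2.pkl"):
    o,w=pickle.load(open(f,"rb"));im=w["image"];C=cam(w,o)
    ims.append(cv2.resize(im[60:320,100:600] if f=="w1.pkl" else im[60:320,60:560],None,fx=1.6,fy=1.12*1,interpolation=cv2.INTER_CUBIC)[...,::-1])
    for n,lo,hi in(("white hub",(0,0,200),(179,40,255)),("green",(50,100,60),(80,255,255)),("red",(0,180,90),(5,255,255)),("brass",(12,100,60),(25,255,255)),("yellow",(26,150,100),(34,255,255)),("dark",(0,0,0),(179,255,45))):
        b,_=blob(im,lo,hi,(190,70,520,290),3);print(f,n,[(list(c),list(s)) for c,s in b])
cv2.imwrite("pics/w12.png",np.vstack(ims))
E
```

```text
[ 504.9 -162.   226.6]
w1.pkl white hub [([np.float64(364.1), np.float64(145.9)], [np.int32(190), np.int32(70), np.int32(330), np.int32(220), np.int32(22295)]), ([np.float64(439.9), np.float64(203.7)], [np.int32(408), np.int32(176), np.int32(63), np.int32(60), np.int32(2300)]), ([np.float64(421.9), np.float64(178.1)], [np.int32(358), np.int32(164), np.int32(119), np.int32(28), np.int32(780)])]
w1.pkl green [([np.float64(239.8), np.float64(171.6)], [np.int32(225), np.int32(158), np.int32(30), np.int32(29), np.int32(679)]), ([np.float64(459.0), np.float64(116.1)], [np.int32(452), np.int32(109), np.int32(15), np.int32(15), np.int32(165)])]
w1.pkl red [([np.float64(339.2), np.float64(149.6)], [np.int32(298), np.int32(124), np.int32(95), np.int32(50), np.int32(433)]), ([np.float64(434.4), np.float64(148.9)], [np.int32(427), np.int32(139), np.int32(29), np.int32(24), np.int32(155)]), ([np.float64(348.3), np.float64(277.3)], [np.int32(343), np.int32(272), np.int32(12), np.int32(11), np.int32(104)])]
w1.pkl brass [([np.float64(264.7), np.float64(247.7)], [np.int32(246), np.int32(227), np.int
[... 2348 characters left out ...]
float64(240.1), np.float64(145.6)], [np.int32(231), np.int32(136), np.int32(24), np.int32(26), np.int32(75)]), ([np.float64(257.0), np.float64(134.0)], [np.int32(256), np.int32(134), np.int32(3), np.int32(1), np.int32(3)]), ([np.float64(274.0), np.float64(146.0)], [np.int32(273), np.int32(145), np.int32(3), np.int32(3), np.int32(3)])]
w2.pkl dark [([np.float64(374.6), np.float64(189.5)], [np.int32(364), np.int32(178), np.int32(28), np.int32(28), np.int32(287)]), ([np.float64(382.2), np.float64(255.0)], [np.int32(373), np.int32(245), np.int32(19), np.int32(21), np.int32(266)]), ([np.float64(197.8), np.float64(173.1)], [np.int32(190), np.int32(155), np.int32(14), np.int32(40), np.int32(136)])]
```

View pics/w12.png

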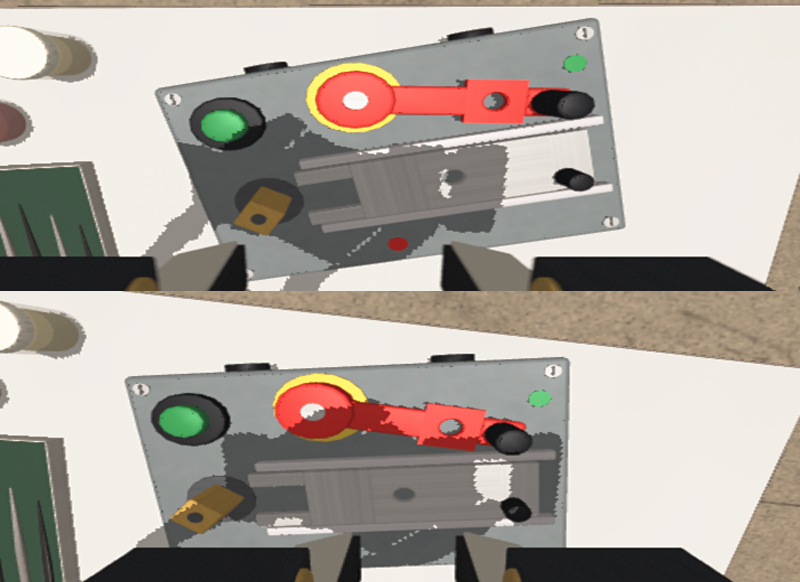

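```bash
python3 - <<'E'
from h import *
import pickle
o,w=pickle.load(open("w1.pkl","rb"));A=cam(w,o);o,w=pickle.load(open("w2.pkl","rb"));B=cam(w,o)
P1={"hub":(355,100),"knob":(576,104),"spin":(258,219),"but":(224,124),"post":(581,180),"sTL":(172,99),"sTR":(585,33),"grn":(575,63)}
P2={"hub":(312,411),"knob":(514,440),"spin":(195,517),"but":(184,421),"post":(518,509),"sTL":(140,389),"sTR":(553,371),"grn":(540,398)}
Z=dict(hub=90,knob=122,spin=105,but=78,post=94,sTL=61,sTR=61,grn=60)
G={}
for k in P1:
    a=(100+P1[k][0]/1.6,60+P1[k][1]/1.12);b=(60+P2[k][0]/1.6,60+(P2[k][1]-291)/1.12)
    p,e=tri(A,a,B,b);g=(onz(A,a,Z[k])+onz(B,b,Z[k]))/2;G[k]=g[:2];print(k,p.round(1),round(e,1),onz(A,a,Z[k]).round(1),onz(B,b,Z[k]).round(1))
own={"hub":(70,15),"spin":(0,80),"but":(66,85)}
X=np.array([own[k] for k in own],float);Y=np.array([G[k] for k in own])
H=(X-X.mean(0)).T@(Y-Y.mean(0));th=np.arctan2(H[0,1]-H[1,0],H[0,0]+H[1,1])
d=G["sTL"]-G["sTR"];print("yaw",th,"screws",np.arctan2(-d[0],d[1]))
th=np.arctan2(-d[0],d[1])
r=lambda t:np.array([[np.cos(t),-np.sin(t)],[np.sin(t),np.cos(t)]])
t=(Y-X@r(th).T).mean(0);print("t",t,"res",(Y-X@r(th).T-t).round(1))
for k in("knob","post"):print(k,(r(th).T@(G[k]-t)).round(1))
v=r(th).T@(G["knob"]-G["hub"]);print("handle",np.arctan2(-v[1],-v[0]),np.hypot(*v))
E
```

```text
hub [ 529.5 -100.6   90.9] 0.5 [ 529.3 -100.8   90. ] [ 529.6 -100.3   90. ]
knob [ 553.2 -194.2  118.8] 0.6 [ 552.8 -193.2  122. ] [ 553.7 -193.3  122. ]
spin [436.9 -74.7 103. ] 0.2 [437.5 -74.8 105. ] [437.9 -75.  105. ]
but [494.6 -40.7  77.5] 0.8 [495.1 -40.5  78. ] [494.5 -41.1  78. ]
post [ 504.6 -226.2   92.1] 2.0 [ 504.1 -226.    94. ] [ 506.  -224.9   94. ]
sTL [503.8  -7.   60.7] 0.1 [503.9  -7.   61. ] [503.8  -7.2  61. ]
sTR [ 603.8 -202.9   61.6] 0.0 [ 603.9 -203.1   61. ] [ 603.9 -203.    61. ]
grn [ 583.4 -206.4   58.7] 0.1 [ 583.2 -206.    60. ] [ 583.4 -206.1   60. ]
yaw 0.471134033632843 screws 0.4721036058772678
t [ 474.21916846 -146.13801294] res [[-0.3  0.4]
 [-0.1 -0. ]
 [ 0.4 -0.4]]
knob [ 49.  -77.9]
post [ -8.6 -84.6]
handle 1.3498849517037335 95.68868286925485
```

Heights check out against the text, and the three-point fit has residuals under 0.5 mm: yaw 0.472, origin (474.2,−146.1), handle 1.35. Next I'll align the tool with the isolator and go to the knob.

send_rows --pt "0 0 0 -3.3" --pt "0 25 -14 0" --pt "0 25.2 -15 0" --pt "25 0 0 0" --pt "25 0 0 0" --pt "0 0 0 0" --pt "0 0 0 0" --hand 0.5

```text
time: 3.22
tool_pos: [554.7, -193.5, 178.0]
tcp_rot: [2.171, 1.569, -0.499]
contact_force: [-0.1, -0.1, 0.2]
grip_width: 45.8
```

```bash
cat >> h.py <<'E'
TH=0.472;T0=np.array([474.2,-146.1])
RI=np.array([[np.cos(TH),-np.sin(TH)],[np.sin(TH),np.cos(TH)]])
def own(p):return np.r_[RI.T@(np.asarray(p)[:2]-T0),p[2]]
def st(o):
    M=R.from_euler("xyz",o["tcp_rot"]).as_matrix()
    print("t",round(float(o["time"]),2),"own",own(o["tool_pos"]).round(1),"toolyaw",round(float(np.arctan2(M[0,1],-M[1,1])),3),"F_own",np.r_[RI.T@o["contact_force"][:2],o["contact_force"][2]].round(1),"w",round(float(o["grip_width"]),1),"M",o["moment"].round(2))
E
python3 -c "
from h import *
from plant import get_obs
st(get_obs())"
```

```text
t 3.23 own [ 50.2 -78.9 178. ] toolyaw 0.472 F_own [-0.2  0.   0.2] w 45.8 M [-0.01 -0.03  0.02]
```

send_rows --pt "25 0 1 0" --pt "25 0 0 0" --pt "20 0 0 0" --pt "10 0 0 0" --pt "0 0 0 0" --pt "0 0 0 0"

```text
time: 3.98
tool_pos: [554.3, -194.4, 97.9]
tcp_rot: [2.183, 1.569, -0.487]
contact_force: [0.5, -0.8, 0.2]
grip_width: 46.2
```

send_rows --pt "0 0 0 0" --pt "0 0 0 0" --pt "0 0 0 0" --pt "0 0 0 0" --hand 0.1

```text
time: 4.47
tool_pos: [553.0, -192.9, 96.8]
tcp_rot: [-1.421, 1.568, 2.192]
contact_force: [-2.3, 4.1, 4.0]
grip_width: 17.3
```

```bash
python3 -c "
from h import *
from plant import get_obs
st(get_obs())
import math
a=1.35
prev=None
print('path (ty,tz) per row')
N=16
q=[(70-96*math.cos(a*(1-i/N)),15-96*math.sin(a*(1-i/N))) for i in range(N+1)]
print([[round(-(q[i+1][1]-q[i][1]),1),round(-(q[i+1][0]-q[i][0]),1)] for i in range(N)],q[0],q[-1])"
```

```text
t 4.47 own [ 48.9 -77.5  96.8] toolyaw 0.471 F_own [-0.2  4.7  4. ] w 17.3 M [0.8  0.38 0.01]
path (ty,tz) per row
[[-2.1, 7.8], [-2.8, 7.6], [-3.4, 7.4], [-4.0, 7.0], [-4.6, 6.7], [-5.1, 6.3], [-5.6, 5.8], [-6.1, 5.3], [-6.5, 4.8], [-6.9, 4.2], [-7.2, 3.6], [-7.5, 3.0], [-7.7, 2.4], [-7.9, 1.7], [-8.0, 1.0], [-8.1, 0.3]] (48.97535803906801, -78.66944235135927) (-26.0, 15.0)
```

send_rows --pt "0 -2.1 7.8 0" --pt "0 -2.8 7.6 0" --pt "0 -3.4 7.4 0" --pt "0 -4.0 7.0 0" --pt "0 -4.6 6.7 0" --pt "0 -5.1 6.3 0" --pt "0 -5.6 5.8 0" --pt "0 -6.1 5.3 0"

```text
time: 5.48
tool_pos: [491.2, -191.3, 96.9]
tcp_rot: [1.655, 1.565, -1.016]
contact_force: [1.4, -11.4, -6.2]
grip_width: 17.1
```

send_rows --pt "0 -6.5 4.8 0" --pt "0 -6.9 4.2 0" --pt "0 -7.2 3.6 0" --pt "0 -7.5 3.0 0" --pt "0 -7.7 2.4 0" --pt "0 -7.9 1.7 0" --pt "0 -8 1.0 0" --pt "0 -8.1 0.3 0"

```text
time: 6.48
tool_pos: [444.0, -146.6, 96.8]
tcp_rot: [1.077, 1.568, -1.594]
contact_force: [-1.1, -6.9, -3.4]
grip_width: 17.7
```

send_rows --pt "0 0 0 0" --pt "0 0 0 0"

```text
time: 6.72
tool_pos: [443.6, -145.6, 96.7]
tcp_rot: [0.295, 1.569, -2.375]
contact_force: [-4.0, -3.8, 0.3]
grip_width: 17.1
```

```bash
python3 -c "
from h import *
from plant import get_obs
st(get_obs())"
```

```text
t 6.72 own [-27.   14.3  96.7] toolyaw 0.471 F_own [-5.3 -1.6  0.3] w 17.1 M [-0.77  0.58 -0.19]
```

send_rows --pt "0 -0.7 -0.5 0" --pt "0 0 0 0" --pt "0 0 0 0"

```text
time: 7.1
tool_pos: [443.6, -145.4, 96.7]
tcp_rot: [0.442, 1.568, -2.228]
contact_force: [-5.5, -7.3, 1.1]
grip_width: 17.3
```

send_rows --pt "0 0 0 0" --pt "0 0 0 0" --pt "0 0 0 0" --pt "-20 0 0 0" --pt "-35 0 0 0" --pt "-45 0 0 0" --pt "-30 0 0 0" --pt "0 0 0 0" --hand 0.45

```text
time: 8.1
tool_pos: [445.7, -144.4, 228.9]
tcp_rot: [2.191, 1.565, -0.478]
contact_force: [0.5, 0.2, -0.3]
grip_width: 41.3
```

send_rows --pt "0 -30 20 0" --pt "0 0 20 0" --pt "0 0 0 0" --pt "0 0 0 0"

```text
time: 8.6
tool_pos: [395.6, -135.3, 226.2]
tcp_rot: [-1.413, 1.57, 2.2]
contact_force: [0.4, -0.1, -0.5]
grip_width: 41.4
```

```bash
python3 - <<'E'
from h import *
from plant import get_obs,capture
import pickle
o=get_obs();w=capture("wrist");st(o);pickle.dump((o,w),open("w3.pkl","wb"))
cv2.imwrite("pics/w3.png",w["image"][...,::-1])
E
```

```text
t 8.6 own [-65.1  45.3 226.2] toolyaw 0.471 F_own [ 0.3 -0.2 -0.5] w 41.4 M [-0.   -0.   -0.02]
```

View pics/w3.png

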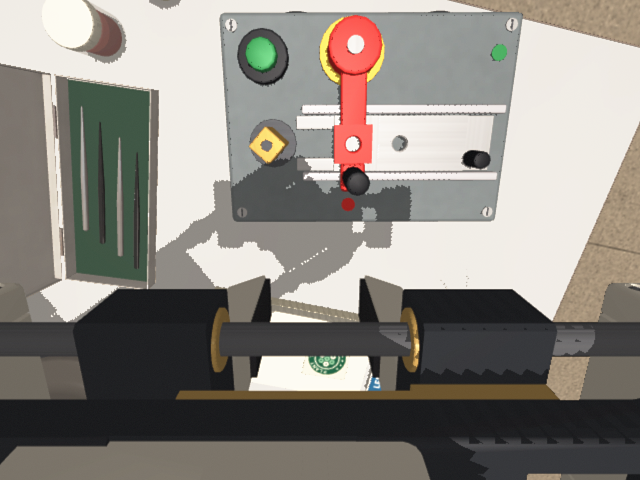

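The view is clear: hub (356,44), handle hole (353,144), bar hole (400,143), spindle top a diamond at (267,146), button (261,53) and post ≈(482,159). Next I'll measure the angles from this frame.

```bash
python3 - <<'E'
from h import *
import pickle
o,w=pickle.load(open("w3.pkl","rb"));C=cam(w,o);im=w["image"]
h=cv2.cvtColor(im,cv2.COLOR_RGB2HSV)
m=cv2.inRange(h,np.array((12,110,150)),np.array((28,255,255)));m[:110]=0;m[190:]=0;m[:,:230]=0;m[:,310:]=0
c=max(cv2.findContours(m,0,2)[0],key=cv2.contourArea)
Q=cv2.boxPoints(cv2.minAreaRect(c));W=np.array([own(onz(C,p,105)) for p in Q])
print("spin",W.mean(0).round(1),"sides",np.linalg.norm(np.diff(W,axis=0),axis=1).round(1),[round(float(np.arctan2(*(W[(i+1)%4]-W[i])[[1,0]])),3) for i in range(4)], cv2.contourArea(c))
def comp(lo,hi,box):
    b,_=blob(im,lo,hi,box);return b[0]
wh=comp((0,0,150),(179,60,255),(340,30,372,62));print("hubdot",wh,own(onz(C,wh[0],90)).round(1))
hol=comp((0,0,0),(179,90,255),(342,135,364,155));print("hhole",hol,own(onz(C,hol[0],84)).round(1))
for n,p,z in(("bh",(400,143),72),("knob",(358,182),122),("post",(483,159),94),("but",(260,53),78),("redmark",(348,204),60)):print(n,own(onz(C,p,z)).round(1))
v=own(onz(C,hol[0],84))-own(onz(C,wh[0],90));print("handle",np.arctan2(-v[1],-v[0]),np.hypot(*v[:2]))
E
```

```text
spin [ -0.   80.2 105. ] sides [19.5 19.8 19.8] [-0.78, -2.304, 2.377, 0.823] 685.0
hubdot (array([355.3,  43.9]), array([347,  35,  17,  19, 248], dtype=int32)) [70.  15.3 90. ]
hhole (array([352.4, 143.6]), array([346, 137,  14,  14, 169], dtype=int32)) [ 0.1 14.9 84. ]
bh [  0.1 -25.4  72. ]
knob [-25.  14. 122.]
post [-11.2 -85.3  94. ]
but [66.3 85.9 78. ]
redmark [-53.1  15.   60. ]
handle 0.006499731383709124 69.97596243757494
```

send_rows --pt "0 -18 -32 0" --pt "0 -17 -33 0" --pt "0 0 0 9" --pt "0 0 0 9" --pt "10 0 0 9" --pt "20 0 0 9" --pt "20 0 0 7.4" --pt "0 0 0 0"

```text
time: 9.65
tool_pos: [436.8, -74.2, 175.3]
tcp_rot: [-0.061, 1.567, 2.796]
contact_force: [0.4, -0.6, -0.8]
grip_width: 41.4
```

```bash
python3 -c "
from h import *
from plant import get_obs
o=get_obs();st(o);print(o['joint_positions'])"
```

```text
t 9.65 own [ -0.6  81.  175.3] toolyaw -0.285 F_own [ 0.1 -0.8 -0.8] w 41.4 M [0.02 0.01 0.01]
[-3.41591834e-01  2.49035983e-01  1.81303455e+00  1.41398632e-05
  1.08304852e+00  1.51371325e+00]
```

send_rows --pt "25 0 0 0" --pt "25 0 0 0" --pt "22 0 0 0" --pt "15 0 0 0" --pt "8 0 0 0" --pt "0 0 0 0" --pt "0 0 0 0"

```text
time: 10.52
tool_pos: [437.9, -74.9, 82.4]
tcp_rot: [3.038, 1.569, -0.389]
contact_force: [0.0, 0.2, 1.0]
grip_width: 41.5
```

send_rows --pt "0 0 0 0" --pt "0 0 0 0" --pt "0 0 0 0" --pt "0 0 0 0" --hand 0.1

```text
time: 11.02
tool_pos: [437.4, -74.7, 81.9]
tcp_rot: [2.989, 1.57, -0.438]
contact_force: [-0.3, 0.5, 2.7]
grip_width: 19.9
```

send_rows --pt "0 0 0 -7" --pt "0 0 0 -7" --pt "0 0 0 -7" --pt "0 0 0 -7" --pt "0 0 0 -7" --pt "0 0 0 -8.4" --pt "0 0 0 0" --pt "0 0 0 0"

```text
time: 12.02
tool_pos: [437.4, -74.3, 81.9]
tcp_rot: [-2.5, 1.57, 1.11]
contact_force: [0.3, 4.9, 4.6]
grip_width: 19.9
```

```bash
python3 -c "
from h import *
from plant import get_obs
o=get_obs();st(o)"
```

```text
t 12.03 own [-0.1 80.7 81.9] toolyaw 0.468 F_own [2.5 4.3 4.6] w 19.9 M [ 0.81 -0.    0.08]
```

send_rows --pt "0 0 0 0" --pt "0 0 0 0" --pt "0 0 0 0" --pt "-25 0 0 0" --pt "-40 0 0 0" --pt "-30 0 0 0" --pt "0 20 0 0" --pt "0 36 3 0" --hand 0.45

```text
time: 13.02
tool_pos: [460.2, -126.6, 176.2]
tcp_rot: [-0.227, 1.571, -2.896]
contact_force: [0.4, -0.4, 0.4]
grip_width: 41.3
```

send_rows --pt "0 40 3 0" --pt "0 40 3 0" --pt "0 30 3 0" --pt "0 0 0 0" --pt "0 0 0 0"

```text
time: 13.65
tool_pos: [501.2, -227.8, 175.4]
tcp_rot: [-1.054, 1.568, 2.558]
contact_force: [-0.5, 0.7, 0.9]
grip_width: 41.8
```

```bash
python3 - <<'E'
from h import *
from plant import get_obs,capture
o=get_obs();st(o)
w=capture("wrist");im=w["image"];C=cam(w,o)
h=cv2.cvtColor(im,cv2.COLOR_RGB2HSV)
u,v=proj(C,np.r_[RI@[0,80]+T0,105]);print("exp spin px",u,v,"post px",proj(C,np.r_[RI@[-12,-85]+T0,94]))
m=cv2.inRange(h,np.array((12,110,120)),np.array((28,255,255)))
u,v=int(max(u,30)),int(v);k=np.zeros_like(m);k[max(v-40,0):v+40,max(u-40,0):u+40]=1;m*=k
cs=cv2.findContours(m,0,2)[0]
if cs:
    c=max(cs,key=cv2.contourArea);print(cv2.contourArea(c));Q=cv2.boxPoints(cv2.minAreaRect(c));W=np.array([own(onz(C,p,105)) for p in Q])
    print(W.mean(0).round(1),[round(float(np.arctan2(*(W[(i+1)%4]-W[i])[[1,0]])),3) for i in range(4)])
cv2.imwrite("pics/w4.png",im[...,::-1])
E
```

```text
t 13.65 own [-13.1 -85.1 175.4] toolyaw 0.471 F_own [-0.2  0.8  0.9] w 41.8 M [0.03 0.02 0.01]
exp spin px 57.13239775006091 231.49928021488137 post px [313.93527998 244.02769618]
855.0
[  0.6  79.  105. ] [-1.571, 2.96, 1.57, -0.207]
```

View pics/w4.png

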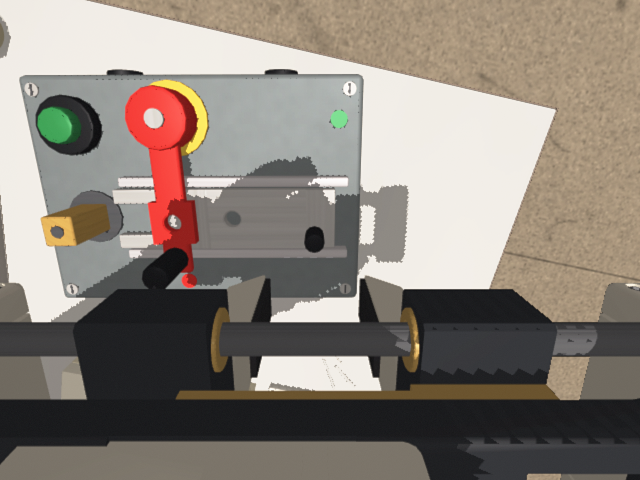

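The spindle at (57,231) now looks square to the bar, the handle is still in place, and the post at (314,240) is centred between the jaws. Next I'll descend and grip the post.

send_rows --pt "25 0 -1 0" --pt "25 0 0 0" --pt "22 0 0 0" --pt "15 0 0 0" --pt "10 0 0 0" --pt "0 0 0 0" --pt "0 0 0 0"

```text
time: 14.58
tool_pos: [503.3, -227.8, 80.4]
tcp_rot: [2.058, 1.569, -0.612]
contact_force: [0.2, 0.5, -0.1]
grip_width: 41.3
```

send_rows --pt "0 0 0 0" --pt "0 0 0 0" --pt "0 0 0 0" --pt "0 0 0 0" --hand 0.08

```text
time: 15.08
tool_pos: [502.8, -227.5, 79.9]
tcp_rot: [-2.665, 1.571, 0.948]
contact_force: [-0.5, 0.3, 2.4]
grip_width: 12.9
```

send_rows --pt "0 -6 0 0" --pt "0 -6 0 0" --pt "0 -6 0 0" --pt "0 -6 0 0" --pt "0 -6 0 0" --pt "0 -5 0 0" --pt "0 0 0 0"

```text
time: 15.95
tool_pos: [486.5, -195.6, 79.8]
tcp_rot: [-1.312, 1.57, 2.301]
contact_force: [-0.7, 1.2, 4.7]
grip_width: 13.1
```

```bash
python3 -c "
from h import *
from plant import get_obs
o=get_obs();st(o)"
```

```text
t 15.95 own [-11.5 -49.7  79.8] toolyaw 0.472 F_own [-0.1  1.4  4.7] w 13.1 M [ 0.22  0.24 -0.01]
```

send_rows --pt "0 -2 0 0" --pt "0 -2 0 0" --pt "0 -1 0 0" --pt "0 0 0 0"

```text
time: 16.45
tool_pos: [484.7, -192.0, 79.8]
tcp_rot: [1.733, 1.571, -0.937]
contact_force: [-0.2, -1.3, 5.2]
grip_width: 13.1
```

send_rows --pt "0 -1 0 0" --pt "0 -1 0 0" --pt "0 0 0 0"

```text
time: 16.82
tool_pos: [484.1, -190.6, 79.9]
tcp_rot: [1.762, 1.57, -0.908]
contact_force: [-0.3, -4.9, 4.3]
grip_width: 12.9
```

```bash
python3 -c "
from h import *
from plant import get_obs
o=get_obs();st(o)"
```

```text
t 16.82 own [-11.4 -44.2  79.9] toolyaw 0.472 F_own [-2.5 -4.2  4.3] w 12.9 M [-0.81  0.    0.07]
```

send_rows --pt "0 -1 0 0" --pt "0 -1 0 0" --pt "0 -1 0 0" --pt "0 0 0 0" --pt "0 0 0 0"

```text
time: 17.45
tool_pos: [484.0, -190.4, 80.0]
tcp_rot: [1.743, 1.564, -0.927]
contact_force: [2.8, -13.6, -0.7]
grip_width: 12.9
```

```bash
python3 -c "
from h import *
from plant import get_obs
o=get_obs();st(o)"
```

```text
t 17.45 own [-11.4 -43.9  80. ] toolyaw 0.472 F_own [ -3.7 -13.4  -0.7] w 12.9 M [-2.37 -0.41  0.05]
```

send_rows --pt "0 1 0 0" --pt "0 0 0 0" --pt "0 0 0 0" --pt "-20 0 0 0" --pt "-40 0 0 0" --pt "-50 0 0 0" --pt "-40 0 0 0" --pt "0 0 0 0" --hand 0.35

```text
time: 18.45
tool_pos: [484.2, -188.6, 232.7]
tcp_rot: [2.207, 1.565, -0.462]
contact_force: [-0.0, 0.4, -0.9]
grip_width: 32.4
```

send_rows --pt "0 -30 18 0" --pt "0 -30 18 0" --pt "0 -30 18 0" --pt "0 0 0 0" --pt "0 0 0 0" --hand 0

```text
time: 19.08
tool_pos: [394.2, -132.8, 229.2]
tcp_rot: [-1.102, 1.57, 2.511]
contact_force: [-0.1, 0.2, -0.6]
grip_width: 0.4
```

```bash
cat > chk.py <<'E'
from h import *
from plant import get_obs,capture
import sys
o=get_obs();st(o);w=capture("wrist");C=cam(w,o);im=w["image"]
cv2.imwrite(sys.argv[1],im[...,::-1])
h=cv2.cvtColor(im,cv2.COLOR_RGB2HSV)
def box(x,y,z,r):
    u,v=proj(C,np.r_[RI@[x,y]+T0,z]);u,v=int(u),int(v);return(max(u-r,0),max(v-r,0),u+r,v+r)
a=blob(im,(0,0,150),(179,60,255),box(70,15,90,14))[0][0];A=own(onz(C,a[0],90))
b=blob(im,(0,0,0),(179,120,255),box(0,15,84,10))[0][0];B=own(onz(C,b[0],84))
v=B-A;print("hub",A.round(1),"hole",B.round(1),b,"handle",np.arctan2(-v[1],-v[0]).round(4),np.hypot(*v[:2]))
m=blob(im,(0,0,0),(179,255,55),box(-12,-45,94,16))[0][0];print("post",m,own(onz(C,m[0],92)).round(1))
E
python3 chk.py pics/w5.png; python3 -c "
import cv2;i=cv2.imread('pics/w5.png');cv2.imwrite('pics/w5c.png',cv2.resize(i[0:230,200:530],None,fx=2.4,fy=2.4,interpolation=cv2.INTER_CUBIC))"
```

```text
t 19.07 own [-65.2  48.3 229.2] toolyaw 0.472 F_own [-0.   0.2 -0.6] w 0.4 M [-0.04  0.    0.01]
hub [70.1 15.3 90. ] hole [-0.  14.9 84. ] (array([355.8, 143.4]), array([349, 136,  14,  15, 161], dtype=int32)) handle 0.006 70.07481561168802
post (array([426.6, 158.5]), array([417, 151,  23,  17, 172], dtype=int32)) [-11.2 -40.2  92. ]
```

View pics/w5c.png

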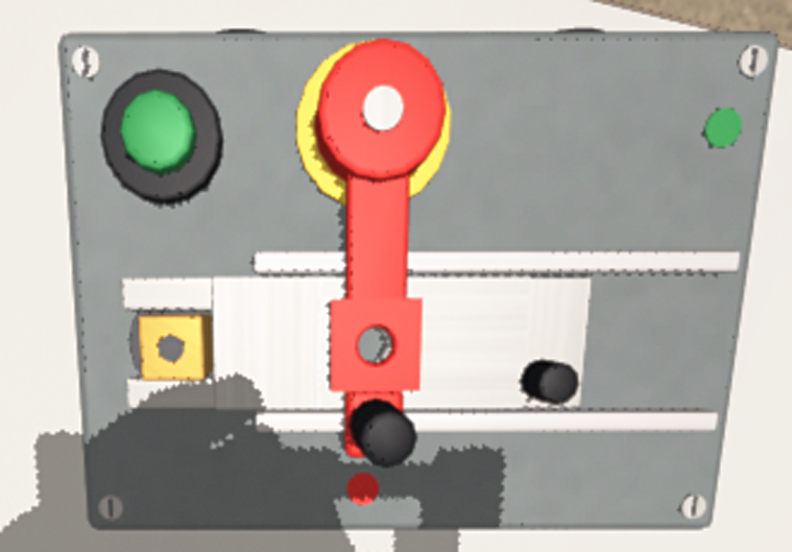

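The fork is fully over the square spindle, the bar hole shows through the handle hole at crop (376,345), and the measured handle angle is 0.006 rad. Next is the test button.

send_rows --pt "0 -9 -32 0" --pt "0 -9 -33 0" --pt "0 -10 -33 0" --pt "0 -9 -33 0" --pt "30 0 0 0" --pt "30 0 0 0" --pt "0 0 0 0" --pt "0 0 0 0"

```text
time: 20.12
tool_pos: [494.7, -40.6, 170.3]
tcp_rot: [2.39, 1.57, -0.281]
contact_force: [0.3, 0.2, -0.0]
grip_width: 0.6
```

```bash
python3 - <<'E'
from h import *
from plant import get_obs,capture
o=get_obs();st(o);w=capture("wrist");C=cam(w,o)
print(proj(C,np.r_[RI@[66,85]+T0,78]))
b=blob(w["image"],(45,80,60),(85,255,255),(200,100,440,330),3)[0];print([(c,s) for c,s in b])
E
```

```text
t 20.12 own [ 66.2  84.7 170.3] toolyaw 0.471 F_own [ 0.4  0.1 -0. ] w 0.6 M [ 0.03 -0.05  0.01]
[313.31126725 241.34904243]
[(array([312.7, 240.5]), array([297, 224,  33,  34, 882], dtype=int32))]
```

Aligned. Descending onto the button.

send_rows --pt "30 0 0 0" --pt "30 0 0 0" --pt "15 0 0 0" --pt "10 0 0 0" --pt "4 0 0 0" --pt "0 0 0 0" --pt "0 0 0 0"

```text
time: 21.05
tool_pos: [494.2, -40.5, 81.4]
tcp_rot: [2.261, 1.569, -0.41]
contact_force: [0.4, -0.1, 1.4]
grip_width: 0.3
```

send_rows --pt "3 0 0 0" --pt "2 0 0 0" --pt "2 0 0 0" --pt "0 0 0 0" --pt "0 0 0 0"

```text
time: 21.68
tool_pos: [494.4, -40.5, 75.9]
tcp_rot: [2.321, 1.568, -0.349]
contact_force: [-6.1, -0.0, 22.3]
grip_width: 0.2
```

The force is 22 N at z 75.9, which is too early for full travel. I'll look before pushing harder.

```bash
python3 - <<'E'
from h import *
from plant import get_obs,capture
o=get_obs();st(o);s=capture("side");w=capture("wrist")
a=cv2.resize(s["image"][180:300,200:350],None,fx=4,fy=4,interpolation=cv2.INTER_CUBIC)
b=cv2.resize(w["image"][190:310,240:400],None,fx=4,fy=4,interpolation=cv2.INTER_CUBIC)
cv2.imwrite("pics/b1.png",cv2.resize(np.hstack([a,b])[...,::-1],(800,310)))
E
```

```text
t 21.68 own [66.  84.9 75.9] toolyaw 0.472 F_own [-5.4  2.8 22.3] w 0.2 M [-0.06  1.08  0.05]
```

View pics/b1.png

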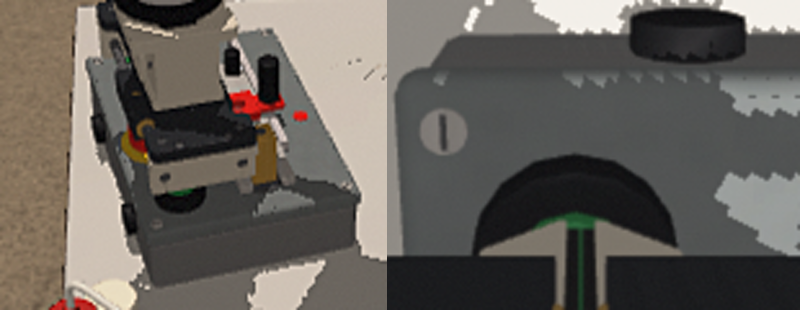

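send_rows --pt "1 0 0 0" --pt "1 0 0 0" --pt "0 0 0 0" --pt "0 0 0 0"

```text
time: 22.28
tool_pos: [494.5, -40.5, 75.5]
tcp_rot: [2.335, 1.567, -0.335]
contact_force: [-11.4, 0.3, 38.6]
grip_width: 0.6
```

There is a hard contact at about 75.5, so the fingertips may be catching on the housing. I'll back off in steps to map force against height.

send_rows --pt "-2 0 0 0" --pt "-1.5 0 0 0" --pt "0 0 0 0" --pt "0 0 0 0"

```text
time: 22.78
tool_pos: [494.3, -40.4, 76.2]
tcp_rot: [2.325, 1.569, -0.345]
contact_force: [-1.9, -0.4, 10.3]
grip_width: 0.3
```

send_rows --pt "-1 0 0 0" --pt "0 0 0 0"

```text
time: 23.02
tool_pos: [494.3, -40.4, 76.5]
tcp_rot: [2.308, 1.569, -0.362]
contact_force: [-0.1, -0.7, 4.6]
grip_width: 0.6
```

send_rows --pt "-1 0 0 0" --pt "0 0 0 0"

```text
time: 23.28
tool_pos: [494.2, -40.4, 77.4]
tcp_rot: [2.311, 1.57, -0.359]
contact_force: [1.5, -0.3, 4.5]
grip_width: 0.3
```

send_rows --pt "-1 0 0 0" --pt "0 0 0 0"

```text
time: 23.52
tool_pos: [494.2, -40.4, 78.3]
tcp_rot: [2.295, 1.57, -0.376]
contact_force: [2.8, -2.1, 3.8]
grip_width: 0.4
```

send_rows --pt "-1 0 0 0" --pt "0 0 0 0"

```text
time: 23.78
tool_pos: [493.8, -40.2, 79.2]
tcp_rot: [2.253, 1.571, -0.417]
contact_force: [2.0, -1.0, 2.7]
grip_width: 0.5
```

send_rows --pt "-5 0 0 0" --pt "-20 0 0 0" --pt "0 0 0 0"

```text
time: 24.15
tool_pos: [493.8, -40.1, 104.8]
tcp_rot: [2.529, 1.57, -0.141]
contact_force: [0.6, -0.0, -0.7]
grip_width: 0.7
```

```bash
python3 - <<'E'
from h import *
from plant import get_obs,capture
o=get_obs();st(o);w=capture("wrist")
b=cv2.resize(w["image"][170:290,220:420],None,fx=4,fy=4,interpolation=cv2.INTER_CUBIC)
cv2.imwrite("pics/b2.png",b[...,::-1])
E
```

```text
t 24.15 own [ 65.7  85.5 104.8] toolyaw 0.472 F_own [ 0.5 -0.3 -0.7] w 0.7 M [-0.02 -0.02  0.  ]
```

View pics/b2.png

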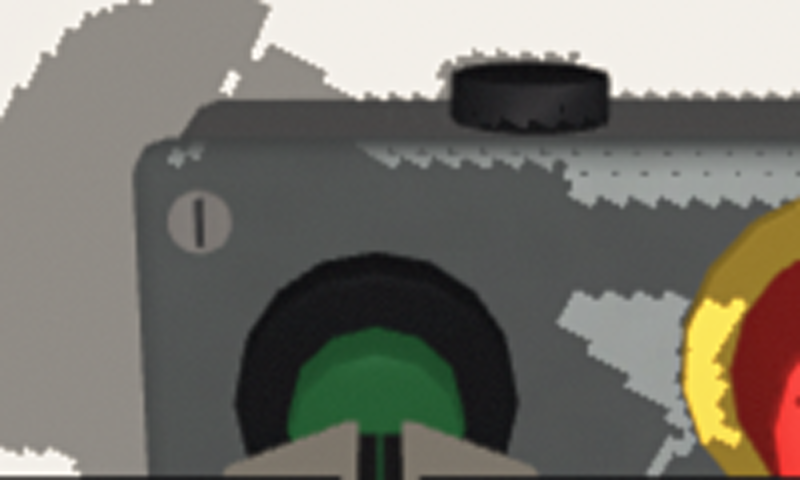

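The spring force runs from about 79–81 down to 76.2 and then stops hard. I'll compute the button's height from both frames, using the far edge of its top at own x = 78, to see whether it bottomed.

```bash
python3 - <<'E'
from h import *
from plant import get_obs,capture
import copy
w=capture("wrist");o=get_obs()
def zx(o,uv,x):
    C=cam(w,o);p,d=ray(C,uv);p2=RI.T@(p[:2]-T0);d2=RI.T@d[:2];s=(x-p2[0])/d2[0];return (p[2]+s*d[2]).round(1),(p2[1]+s*d2[1]).round(1)
o2=o
o1=dict(o);o1["tool_pos"]=np.array([494.4,-40.5,75.9]);o1["tcp_rot"]=np.array([2.321,1.568,-0.349])
print("up: top edge",zx(o2,(314,258.7),78),"btn base edge",zx(o2,(314,251.3),78),"rim",zx(o2,(314,238.7),86),"base",zx(o2,(314,233.2),86))
print("pressed: green edge",zx(o1,(314.8,272.5),78),"rim",zx(o1,(314.8,261.7),86),"base",zx(o1,(314.8,250),86))
E
```

```text
up: top edge (np.float64(84.7), np.float64(85.7)) btn base edge (np.float64(72.9), np.float64(85.7)) rim (np.float64(76.0), np.float64(85.7)) base (np.float64(65.4), np.float64(85.7))
pressed: green edge (np.float64(73.3), np.float64(84.3)) rim (np.float64(80.6), np.float64(84.3)) base (np.float64(64.1), np.float64(84.3))
```

send_rows --pt "10 0 0 0" --pt "9 0 0 0" --pt "0 0 0 0" --pt "0 0 0 0"

```text
time: 24.75
tool_pos: [493.8, -40.3, 85.0]
tcp_rot: [-0.54, 1.57, 3.073]
contact_force: [-0.5, 0.2, 0.2]
grip_width: 0.7
```

```bash
cat > prof.py <<'E'
from h import *
from plant import get_obs,capture
o=get_obs();st(o);w=capture("wrist");C=cam(w,o);im=w["image"].astype(int)
for y in(79,91):
    u=proj(C,np.r_[RI@[78,y]+T0,78])[0];u=int(round(u))
    print("col",u,"expected v: top78",proj(C,np.r_[RI@[76.4,y]+T0,78])[1].round(1),"top72",proj(C,np.r_[RI@[76.4,y]+T0,72])[1].round(1))
    for v in range(235,286):
        p=im[v,u-1:u+2].mean(0)
        print(v,p.round().astype(int).tolist(),end=" ")
    print()
E
python3 prof.py
```

```text
t 24.75 own [65.5 85.4 85. ] toolyaw 0.471 F_own [-0.3  0.3  0.2] w 0.7 M [-0.01  0.01 -0.02]
col 327 expected v: top78 271.3 top72 266.8
235 [82, 84, 84] 236 [82, 84, 84] 237 [83, 84, 84] 238 [83, 84, 84] 239 [81, 83, 82] 240 [81, 83, 82] 241 [82, 83, 83] 242 [82, 83, 83] 243 [82, 84, 84] 244 [79, 80, 80] 245 [50, 51, 51] 246 [19, 20, 22] 247 [17, 16, 18] 248 [18, 18, 20] 249 [19, 18, 19] 250 [18, 19, 20] 251 [20, 21, 22] 252 [26, 26, 27] 253 [26, 26, 28] 254 [24, 24, 26] 255 [23, 23, 26] 256 [22, 22, 25] 257 [22, 24, 26] 258 [22, 23, 25] 259 [24, 25, 24] 260 [23, 24, 24] 261 [23, 24, 25] 262 [22, 22, 24] 263 [23, 22, 24] 264 [22, 22, 24] 265 [22, 21, 24] 266 [23, 21, 24] 267 [24, 29, 26] 268 [24, 46, 31] 269 [29, 66, 38] 270 [31, 75, 42] 271 [31, 77, 43] 272 [31, 76, 42] 273 [31, 77, 43] 274 [31, 78, 43] 275 [34, 80, 46] 276 [60, 90, 61] 277 [106, 109, 93] 278 [125, 118, 107] 279 [125, 118, 107] 280 [124, 117, 106] 281 [125, 117, 107] 282 [124, 117, 106] 283 [124, 118, 107] 284 [125, 117, 107] 285 [125, 118, 107] 
col 302 expected v: top78 271.3 top72 266.8
235 [83, 85, 84] 236 [82
[... 168 characters left out ...]
19, 18, 20] 247 [18, 18, 20] 248 [18, 18, 19] 249 [19, 18, 19] 250 [19, 19, 20] 251 [22, 23, 24] 252 [27, 27, 29] 253 [25, 25, 27] 254 [24, 24, 26] 255 [23, 23, 26] 256 [23, 24, 26] 257 [22, 23, 25] 258 [22, 23, 25] 259 [22, 23, 25] 260 [22, 23, 24] 261 [22, 23, 23] 262 [24, 24, 25] 263 [23, 23, 24] 264 [24, 23, 25] 265 [23, 22, 24] 266 [24, 31, 26] 267 [27, 59, 36] 268 [31, 76, 43] 269 [31, 77, 42] 270 [31, 77, 43] 271 [30, 77, 42] 272 [32, 78, 43] 273 [33, 80, 44] 274 [32, 81, 45] 275 [37, 87, 49] 276 [66, 99, 68] 277 [112, 114, 98] 278 [126, 118, 108] 279 [125, 117, 106] 280 [124, 117, 106] 281 [125, 118, 107] 282 [125, 118, 107] 283 [125, 117, 107] 284 [124, 117, 107] 285 [124, 117, 107]
```

send_rows --pt "5 0 0 0" --pt "3 0 0 0" --pt "2 0 0 0" --pt "1.5 0 0 0" --pt "0 0 0 0" --pt "0 0 0 0"

```text
time: 25.55
tool_pos: [494.5, -40.4, 75.9]
tcp_rot: [2.374, 1.568, -0.295]
contact_force: [-3.7, 1.4, 21.4]
grip_width: 0.5
```

```bash
python3 prof.py
```

```text
t 25.55 own [66.1 84.9 75.9] toolyaw 0.472 F_own [-2.7  2.9 21.4] w 0.5 M [ 0.14  0.78 -0.01]
col 327 expected v: top78 279.9 top72 274.9
235 [83, 85, 84] 236 [82, 84, 84] 237 [82, 85, 84] 238 [82, 85, 84] 239 [82, 85, 84] 240 [82, 84, 84] 241 [83, 84, 83] 242 [82, 84, 83] 243 [82, 84, 84] 244 [82, 84, 83] 245 [82, 83, 83] 246 [82, 83, 82] 247 [81, 83, 82] 248 [81, 82, 82] 249 [81, 82, 83] 250 [82, 84, 84] 251 [78, 79, 79] 252 [46, 46, 47] 253 [20, 21, 22] 254 [19, 19, 21] 255 [19, 19, 20] 256 [20, 19, 21] 257 [18, 17, 20] 258 [20, 20, 21] 259 [21, 21, 23] 260 [28, 28, 30] 261 [26, 26, 27] 262 [24, 24, 25] 263 [23, 23, 24] 264 [23, 23, 23] 265 [23, 24, 25] 266 [24, 23, 24] 267 [22, 22, 23] 268 [23, 22, 24] 269 [23, 22, 24] 270 [22, 22, 24] 271 [22, 22, 23] 272 [24, 23, 25] 273 [23, 23, 23] 274 [21, 21, 24] 275 [25, 25, 26] 276 [55, 54, 49] 277 [105, 99, 90] 278 [125, 118, 107] 279 [126, 118, 107] 280 [125, 118, 106] 281 [124, 117, 106] 282 [124, 117, 106] 283 [125, 117, 106] 284 [125, 117, 106] 285 [124, 118, 106] 
col 300 expected v: top78 279.9 top72 274.9
235 [82, 84, 84] 236 [82,
[... 164 characters left out ...]
6 [84, 86, 84] 247 [83, 85, 83] 248 [83, 85, 84] 249 [82, 85, 83] 250 [83, 85, 84] 251 [73, 76, 74] 252 [27, 29, 29] 253 [15, 16, 18] 254 [19, 19, 20] 255 [19, 18, 21] 256 [18, 17, 19] 257 [19, 19, 20] 258 [17, 19, 20] 259 [25, 25, 27] 260 [26, 26, 28] 261 [25, 25, 27] 262 [24, 25, 26] 263 [23, 23, 25] 264 [22, 23, 24] 265 [23, 24, 24] 266 [23, 23, 25] 267 [22, 23, 24] 268 [22, 22, 24] 269 [23, 23, 24] 270 [22, 22, 24] 271 [24, 23, 25] 272 [23, 23, 25] 273 [21, 20, 23] 274 [23, 28, 24] 275 [25, 52, 33] 276 [34, 75, 43] 277 [66, 91, 64] 278 [112, 112, 97] 279 [125, 118, 107] 280 [125, 118, 107] 281 [124, 117, 106] 282 [125, 117, 106] 283 [125, 118, 107] 284 [124, 117, 106] 285 [125, 118, 107]
```

The rim measures about 68 mm high, so it can't be what stops the fingers at 76. I'll check how far the fingertips really reach in the tool frame, using the wrist image.

```bash
python3 - <<'E'
from h import *
from plant import capture,get_obs
w=capture("wrist");M=np.array(w["mount"]);K=np.array(w["K"])
for zt in(-9.5,-11):
  for x in(-4,0,4,8):
    p=M[:3,:3].T@(np.array([x,-4,zt])-M[:3,3]);q=K@p;print(zt,x,(q/q[2])[:2].round(1))
im=w["image"].astype(int)
for u in (306,308,310,318,320,322):print(u,[im[v,u].tolist() for v in range(270,279)])
C=cam(w,get_obs())
print("rim68 far-edge, x=86", proj(C,np.r_[RI@[86,85]+T0,68]),"z76",proj(C,np.r_[RI@[86,85]+T0,76]), "x=78 z72,76",proj(C,np.r_[RI@[78,85]+T0,72]),proj(C,np.r_[RI@[78,85]+T0,76]),proj(C,np.r_[RI@[78,85]+T0,68]))
print("col314",[(v,im[v,314].tolist()) for v in range(246,282)])
E
```

```text
-9.5 -4 [304.7 283.2]
-9.5 0 [304.9 279.7]
-9.5 4 [305.1 276.3]
-9.5 8 [305.3 273.2]
-11 -4 [304.7 280.1]
-11 0 [304.9 276.6]
-11 4 [305.1 273.4]
-11 8 [305.3 270.2]
306 [[23, 25, 25], [23, 23, 25], [23, 23, 25], [24, 40, 29], [42, 80, 49], [85, 101, 79], [124, 117, 106], [126, 117, 107], [125, 118, 107]]
308 [[25, 24, 26], [23, 20, 24], [25, 29, 28], [24, 54, 33], [43, 82, 49], [88, 102, 81], [123, 116, 105], [125, 119, 107], [125, 117, 107]]
310 [[22, 21, 22], [22, 21, 23], [26, 41, 28], [30, 76, 42], [33, 80, 45], [36, 83, 46], [47, 92, 56], [50, 98, 60], [43, 67, 47]]
318 [[24, 23, 24], [22, 21, 24], [24, 26, 25], [25, 44, 30], [29, 77, 42], [32, 81, 45], [32, 82, 43], [35, 85, 49], [32, 60, 39]]
320 [[20, 21, 24], [21, 20, 22], [24, 23, 25], [23, 33, 26], [33, 68, 41], [59, 90, 61], [79, 99, 76], [80, 98, 76], [80, 87, 73]]
322 [[22, 22, 23], [25, 23, 25], [22, 21, 23], [22, 24, 24], [40, 53, 41], [87, 101, 81], [125, 117, 107], [126, 119, 108], [126, 119, 108]]
rim68 far-edge, x=86 [313.30547827 252.83548743] z76 [313.2921618  258.49769206] x=78 z72,76 [313.31944445 271.72577441] [313.31319166 274.9495498 ] [313.32542502 268.64234851]
col314 [(246, [82, 85, 83]), (247, [83, 84, 83]), (248, [83, 85, 84]), (249, [76, 77, 76]), (250, [27, 28, 28]), (251, [18, 18, 21]), (252, [16, 17, 19]), (253, [20, 21, 21]), (254, [18, 19, 21]), (255, [18, 17, 18]), (256, [21, 20, 22]), (257, [30, 29, 32]), (258, [26, 28, 28]), (259, [27, 25, 27]), (260, [22, 22, 24]), (261, [24, 24, 28]), (262, [22, 22, 26]), (263, [22, 23, 24]), (264, [22, 23, 25]), (265, [22, 23, 24]), (266, [22, 23, 24]), (267, [21, 22, 22]), (268, [23, 24, 24]), (269, [22, 21, 24]), (270, [22, 21, 23]), (271, [21, 23, 23]), (272, [26, 45, 30]), (273, [32, 78, 43]), (274, [30, 79, 43]), (275, [34, 83, 46]), (276, [39, 92, 53]), (277, [45, 100, 60]), (278, [39, 80, 50]), (279, [31, 58, 38]), (280, [32, 59, 39]), (281, [29, 57, 36])]
```

Everything agrees with a full press:
- **Fingertips:** they reach about 4–5 mm past the TCP when shut, so the contact range of 82→76 equals the 6 mm travel.
- **Button edge above the rim:** it dropped from about 11.8 to 6.2 mm.
- **Force:** the stop held 38 N.

Next I'll release and make the final check.

send_rows --pt "-4 0 0 0" --pt "-4 0 0 0" --pt "-10 0 0 0" --pt "-30 0 0 0" --pt "-50 0 0 0" --pt "-50 0 0 0" --pt "0 0 0 0"

```text
time: 26.52
tool_pos: [495.4, -40.6, 225.5]
tcp_rot: [2.424, 1.564, -0.246]
contact_force: [0.7, -0.4, 0.3]
grip_width: 0.3
```

send_rows --pt "0 9 33 0" --pt "0 9 33 0" --pt "0 10 33 0" --pt "0 9 32 0" --pt "0 0 0 0" --pt "0 0 0 0" --pt "0 0 0 0"

```text
time: 27.4
tool_pos: [394.3, -132.1, 221.4]
tcp_rot: [-1.162, 1.57, 2.452]
contact_force: [-0.9, -0.3, -0.3]
grip_width: 0.4
```

```bash
python3 chk.py pics/w6.png; python3 - <<'E'
from h import *
from plant import capture
s=capture("side")["image"];w=cv2.imread("pics/w6.png")
a=cv2.resize(s[170:430,190:470],(400,372),interpolation=cv2.INTER_CUBIC)[...,::-1]
b=cv2.resize(w[0:300,200:522],(400,372),interpolation=cv2.INTER_CUBIC)
cv2.imwrite("pics/fin.png",np.hstack([a,b]))
E
```

```text
t 27.4 own [-64.9  48.8 221.4] toolyaw 0.472 F_own [-0.9  0.1 -0.3] w 0.4 M [ 0.01  0.01 -0.05]
hub [70.  15.4 90. ] hole [ 0.1 15.  84. ] (array([357.5, 144.2]), array([351, 137,  14,  15, 173], dtype=int32)) handle 0.0054 69.96506665288389
post (array([430.2, 159.9]), array([421, 152,  23,  17, 191], dtype=int32)) [-11.3 -40.1  92. ]
```

View pics/fin.png

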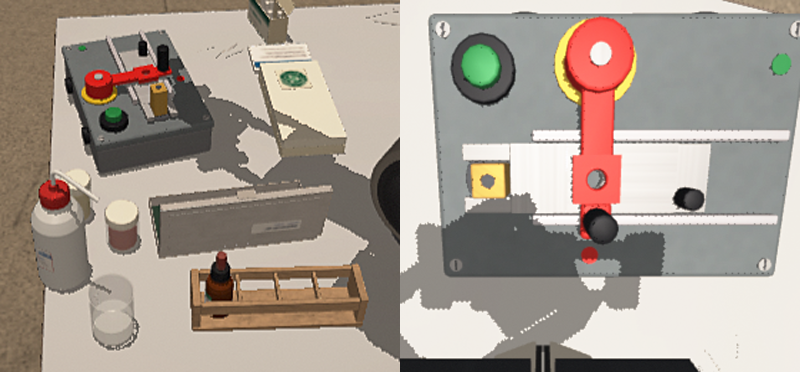

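The final view shows the fork home round the square spindle, the handle and bar holes in line at (597,179), and the button up at (482,67). The bystanders in the side view have not moved. I'll hand the job in.

```bash
python3 -c "
from plant import close_job
print(close_job())"
```

```text
the job is handed in; nothing more can be done
None
```

The job is done in the order asked and handed in at about 27.5 s of the 64 s allowed:

1. I swung the handle from 1.35 rad to off.
2. I turned the spindle from about 0.81 rad until its flats were square to the fork.
3. I pushed the bar home onto its stop, which held against about 13 N.
4. I pressed the test button fully and let it come up.

**Final checks**
- **Handle:** it measured 0.005 rad, with its padlock hole at (0.1, 15.0) in the isolator frame. The target was (0, 15).
- **Bar:** in the last wrist picture the fork is round the square and the bar's hole shows through the handle's.
- **Button and bystanders:** the button is up, and no bottle, jar, beaker or carton looked moved. I checked those by eye only.
- **Robot:** it ended clear of everything, with contact force near zero.

**What disagreed or stayed uncertain**
- **Isolator yaw:** it measured 0.472 rad, outside the stated 0.1–0.42. The point fit and the corner screws agreed on it.
- **Button travel:** the stop came at 75.5–76 mm of tool height, not the expected 72. I put this down to the shut fingertips reaching 4–5 mm past the tool point. The spring force began near 82 mm and the pictures showed a drop of about 5.6 mm, both of which fit the full 6 mm press. That evidence is indirect.
- **Button force:** the first press peaked at about 38 N on the fingers, close to the 40 N limit on the arm and gripper body. I also pressed the button a second time, at about 21 N, to check the travel.
- **Final post reading:** it came out about 5 mm too far along y (−40 against −45). I took that as bias from the post's dark side being counted in the mask.

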